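Shut and bolt the blade drawer

TASK

Push the open drawer of the small bench cabinet fully shut with the fingertips, and only then push the barrel bolt on top of the cabinet sideways, by its upright knob, all the way home into the staple. Push gently, without gripping the knob hard: do not shove or lift the cabinet, and leave the tape roll on it and the things beside it where they stand.

Things in the scene. Friction and masses are not known exactly. Their poses are not given: they have to be found in the camera images.
- cabinet: low grey steel cabinet, loose on the bench, about 4.5 kg with its drawer, 180 deep (x) x 200 wide (y) x 90 high; origin at the centre of its underside; its x axis points from the drawer front to the back, y to the left as seen from the front, z up. It slides on the bench if shoved with more than roughly 20 N.
- drawer (a joint): how far the blue-fronted drawer is pulled out, m: 0 is fully shut, 0.11 the outer stop; it slides along the cabinet's -x, stays where it is left, needs about 3 N to push. A card tray of rasp blades is fixed in it.
- drawer_face (a point): point on the outer (front, -x) surface of the drawer's front panel, midway across, 75 mm above the bench; moves with the drawer. The panel is 200 wide, 12 thick, from 4 to 90 mm height; shut, its outer face is 102 mm in front of the cabinet's origin. A steel pull, 80 wide, stands 9 mm proud of the face at 27 to 41 mm height.
- staple (a point): middle of the steel staple (28 mm in x, top 24 mm above the cabinet's top) on a flat tongue that reaches from the drawer's front, on its left, back over the cabinet's top; moves with the drawer; when the drawer is shut it stands in line with the bolt.
- bolt (a joint): how far the bolt is shot, m: 0 fully drawn, 0.04 fully home through the staple (end stop); it slides along the cabinet's +y, stays where it is left, needs about 2 to 3 N to push.
- bolt_knob (a point): centre of the dark round knob, 16 diameter, on top of the steel bolt: 119 mm above the bench, wide at 115 to 123 mm, top at 125; its stem is 10 thick. Moves with the bolt. The bolt's bar is 10 thick, its axis at 102 mm height, 52 mm in front of the cabinet's origin; it ends 8 mm behind (-y of) the knob, with free cabinet top behind. The nearest guide, 110 high, begins 50 mm to +y of the drawn knob.
- tape: beige tape roll, 98 diameter, 25 high, loose, lying flat on the cabinet's top towards the back; origin at the centre of its underside; leave alone
- stump: cream plaster stump cast, upright cylinder 65 x 67 x 120, loose on the bench beside the cabinet; origin at the centre of its underside; leave alone
- cup: greyish-white plaster-stained cup, tapered, 73 diameter, 84 high, loose on the bench beside the cabinet; origin at the centre of its underside; leave alone
- block: brown sanding block, 62 x 100 x 34, loose on the bench in front of and to the left of the cabinet; origin at the centre of its underside; leave alone

How it is judged (in metres and radians):
On the way, in this order (a step that is already met when the one before it is completed fails the run):
1. the drawer is pushed fully shut while the bolt is still drawn (value of joint drawer below 0.005 m and value of joint bolt below 0.015 m), for 0.2 s.
2. the bolt is pushed home with the drawer shut (value of joint bolt above 0.034 m and value of joint drawer below 0.006 m), for 0.2 s.
At the end, for the whole second after the job is handed in: The drawer is within 6 mm of fully shut and the bolt at least 34 mm of its 40 mm out; the cabinet stands level, at rest, within 30 mm of where it stood; the tape roll lies on it, within 35 mm of its place; the stump cast, cup and sanding block stand within 20 mm of theirs (all of step 2 and distance of cabinet from where it was at the start of the episode below 0.03 m and angle between cabinet's own z axis and vertical below 0.05 rad and linear speed of cabinet below 0.01 m/s and z of tape in the frame of cabinet above 0.08 m and distance of tape from where it was at the start of the episode below 0.035 m and distance of each of stump, cup, block from where it was at the start of the episode below 0.02 m and angle between each of tape, stump, cup, block's own z axis and vertical below 0.1 rad); the robot touches nothing.
It fails at once if the bolt was shot (over 15 mm) while the drawer was still open (over 8 mm) (value of joint bolt above 0.015 m and value of joint drawer above 0.008 m).
It fails at once if the cabinet was shoved more than 30 mm, lifted or tipped (distance of cabinet from where it was at the start of the episode above 0.03 m or height (world z) of cabinet above 0.01 m or angle between cabinet's own z axis and vertical above 0.08 rad).
It fails at once if the bolt was squeezed or pushed with more than 40 N (contact force between the fingers and bolt above 40 N).
It fails at once if the tape roll was moved more than 35 mm or came off the cabinet (distance of tape from where it was at the start of the episode above 0.035 m or z of tape in the frame of cabinet below 0.07 m or z of tape in the frame of cabinet above 0.11 m).
It fails at once if the stump cast, cup or sanding block was moved more than 20 mm, lifted or knocked over (distance of any of stump, cup, block from where it was at the start of the episode above 0.02 m or angle between any of stump, cup, block's own z axis and vertical above 0.3 rad).
It also fails if it takes over 40 s, if anything falls off the work surface, if the arm or the gripper's body presses on something with over 40 N, if the wrist force passes 120 N, or if a joint passes its speed limit or range.

ROBOT

A 7-joint arm with a two-finger parallel gripper is mounted at the origin on a cart in front of the work surface, level with it; the furniture and walls round the work are solid. World frame = base frame: x ahead of the robot, y to its left, z up, the work surface at z = 0. Lengths are in mm, angles in rad, forces in N, time in s.
With the tool pointing down it reaches from about 400 to 850 mm from the base axis. Payload 10.4 kg.
Tool frame: the origin (TCP) lies midway between the tips of the shut fingers; the grasp point (between the pads) lies 19 mm behind it; z points along the fingers, y is the line along which they close (so a half turn about z gives the same grasp; the last joint's range is limited). The gripper opens to 87 mm and grips with 3 to 60 N. Pads are 19 mm wide; open, the fingers measure 117 mm over their backs; the gripper's body (75 mm by 190 mm) begins 51 mm behind the grasp point.
Start: joints at [-1.204, 0.332, -0.065, 1.46, 0.022, 1.35, -0.088], TCP at [237.491, 578.144, 222.576] pointing down, gripper open.
Joint ranges: [-2.6, 2.6], [-0.5, 2.12], [-1.47, 1.34], [0.16, 2.42], [-1.27, 4.41], [0.06, 2.06], [-2.6, 2.6]. Speed limits (rad/s): [2.22, 2.22, 2.79, 2.79, 3.14, 3.14, 3.14].

INTERFACE

Orientations are given as a unit quaternion [w, x, y, z].
In Python, from station import manip gives the robot as it stands.
- The arm moves only by the shell command python3 -m pendant 'ROWS' [FORCE]. ROWS is text: rows parted by semicolons, each of 7 numbers parted by spaces: the shift along the tool's x, y, z in units of 30 mm (1.0 is 30 mm), then the turn, a rotation vector about the tool's x, y, z in units of 5 degrees (1.0 is 5 degrees), then the finger opening in mm, from 0 to 87. A call has 1 to 5 rows; each row shifts and turns the commanded pose from where the row before left it, along the tool's axes as they then stand; what a row does not reach is not made up. A row lasts 1/10 s, in which the tool goes at most 50 mm and 8.59 degrees, less where a joint would pass 70% of its speed; a pose out of reach is approached as far as the arm can. A call is refused whole if a number of a shift passes 1 or a number of a turn 1, either way. A call with a gripper value outside its range is refused whole. The fingers move at their own pace and stop on an object; FORCE is the grip in N (left out, the last holds). Time passes only in rows, so rows that do not move let the fingers close. It gives the time, the measured TCP pose, the force, the opening and the grip force at its end, in the units of the state.
- manip.state(): the state, without advancing time (a new reading comes with each control period).
- manip.camera(name): name is "side" or "top" or "wrist"; returns the picture (400x640x3 uint8, red, green, blue); there is no depth.
- manip.camera_info(name): a dict with "intrinsics" (3x3 intrinsics, pixels), "cam_to_world" (4x4, takes a point from camera to world coordinates); the wrist camera has in their place "tool_from_camera" (4x4, takes a point from camera to tool coordinates, whose origin is the TCP and whose axes are the flange's). Camera axes: x right, y up, looking along -z (the intrinsics and any distortion apply to the point x, -y, -z); pixel columns grow to the right and rows downward; lengths in mm; the calibration is good to about 2 mm. A picture is of the moment at which its call begins: read the wrist's pose just before it. camera_info takes no time and is no camera call.
- manip.hand_in(): hands the job in; it is judged then, once.
The state is a dict: "t": time; "joint_pos": joint angles; "joint_velocities": joint speeds; "tau": joint torques, N m; "position": TCP position; "ee_rot": TCP orientation; "force": force on the tool from outside, world axes, zero at the start; "torque": the same for the moment, N m; "finger_gap": opening from 0.0 (shut) to 1.0 (fully open); "gripper_force": force on a finger pad.
Only numpy, scipy, OpenCV 4.12 (cv2) and the standard library are available. Lean on these libraries where they do the work, as an engineer would, in place of code of your own. Each camera call takes 0.05 s, during which the arm holds its last target. There are 200 camera calls.

## Working session

There is one attempt and no reset: what is moved stays moved. The work goes in short steps, Python scripts to look and compute and a shell command to move; the robot and the scene stay as the last step left them, time stands still between calls to the robot, and variables do not carry over. Pictures are saved under pics/ and viewed, at most 10 in all, crops included, and the job is handed in when it is done.

```bash
mkdir -p pics; python3 - <<'E'
from station import manip
import cv2,numpy as np
print(manip.state())
for n in("top","side"):
    cv2.imwrite(f"pics/{n}0.png",manip.camera(n)[:,:,::-1]); i=manip.camera_info(n); print(n,i)
print(manip.camera_info("wrist"))
E
```

```text
{'t': 0.0, 'joint_pos': array([-1.20359134,  0.33284262, -0.06471834,  1.46094235,  0.02161   ,
        1.34990896, -0.0884634 ]), 'joint_velocities': array([-1.13865288e-03, -1.02327338e-03, -3.50558645e-04, -1.08670213e-05,
       -9.47381756e-04, -5.97420043e-04, -6.51147305e-04]), 'tau': array([ 5.45349894e-05, -6.23260403e+01,  2.44405540e-02, -3.89909291e+01,
       -6.14934275e-02,  3.95374058e-02,  1.28251563e-04]), 'position': array([237.35523828, 577.75322267, 221.77176879]), 'ee_rot': array([-1.01460560e-04,  1.93632984e-01,  9.81073786e-01, -6.95249115e-04]), 'force': array([0.63059824, 0.57499497, 1.23338853]), 'torque': array([-0.03613588,  0.03551014,  0.02785897]), 'gripper_force': 0.0, 'finger_gap': 1.000762141644165}
top {'intrinsics': array([[416.56115277,   0.        , 321.69101799],
       [  0.        , 416.56115277, 204.05782431],
       [  0.        ,   0.        ,   1.        ]]), 'cam_to_world': array([[-7.55487041e-03,  9.83115546e-01, -1.82829831e-01,
         4.45902911e+02],
       [-9.99617576e-01, -2.56111907e-03,  2.75343758e-02,
         7.47766397e+
[... 541 characters left out ...]
    [-1.95440232e-02,  6.80955876e-01,  7.32063608e-01,
         8.09994508e+02],
       [ 0.00000000e+00,  0.00000000e+00,  0.00000000e+00,
         1.00000000e+00]])}
{'intrinsics': array([[330.97593712,   0.        , 320.21681924],
       [  0.        , 330.97593712, 201.75677465],
       [  0.        ,   0.        ,   1.        ]]), 'tool_from_camera': array([[-4.53971448e-04,  9.52807259e-01,  3.03575562e-01,
         8.34728342e+01],
       [ 9.99999840e-01,  5.34855559e-04, -1.83291710e-04,
         7.54892777e-01],
       [-3.37010748e-04,  3.03575430e-01, -9.52807349e-01,
        -1.62353673e+02],
       [ 0.00000000e+00,  0.00000000e+00,  0.00000000e+00,
         1.00000000e+00]])}
```

View pics/top0.png

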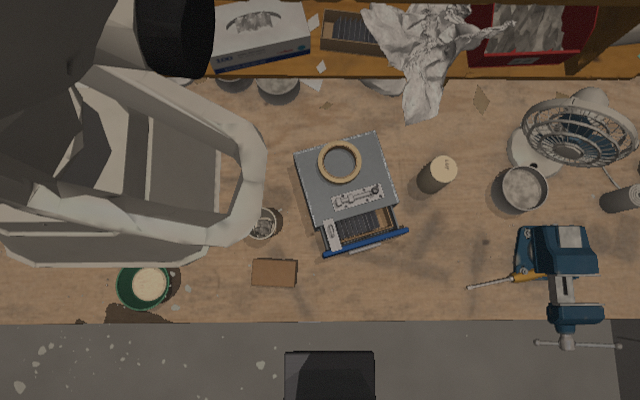

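View pics/side0.png

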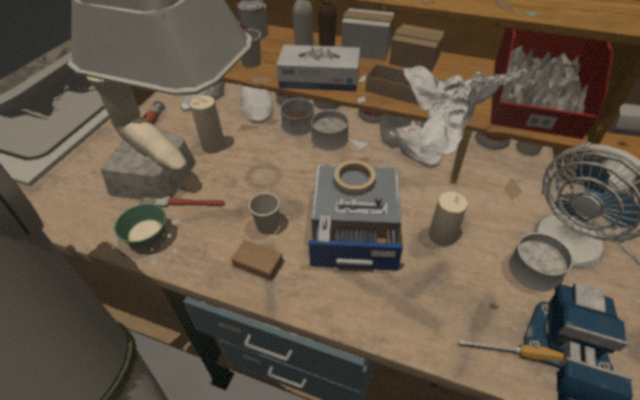

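The top view shows the cabinet around (345,185), the blue drawer front from (323,255) to (408,231), the bolt near (357,197), the tape at (339,161), the stump at (437,175), the cup at (262,224) and the block at (274,272). The side view agrees. Next I'll enlarge the cabinet and measure it.

```bash
cat > h.py <<'E'
import numpy as np,cv2
from station import manip
def ray(n,uv):
    i=manip.camera_info(n);K=i["intrinsics"];T=i["cam_to_world"]
    if1=np.linalg.inv(K)@[uv[0],uv[1],1]
    return T[:3,3],T[:3,:3]@(if1*[1,-1,-1])
def on(n,uv,z):
    o,d=ray(n,uv);return o+d*(z-o[2])/d[2]
def pix(n,p):
    i=manip.camera_info(n);T=i["cam_to_world"];c=T[:3,:3].T@(np.array(p,float)-T[:3,3])
    q=i["intrinsics"]@(c*[1,-1,-1]);return q[:2]/q[2]
E
python3 - <<'E'
from h import *
for n,(x0,y0,w,h) in dict(top=(285,125,130,135),side=(295,150,120,125)).items():
    im=cv2.imread(f"pics/{n}0.png")
    c=cv2.resize(im[y0:y0+h,x0:x0+w],None,fx=4.4,fy=4.4,interpolation=cv2.INTER_CUBIC);cv2.imwrite(f"pics/{n}1.png",c)
    hsv=cv2.cvtColor(im,cv2.COLOR_BGR2HSV)
    m=cv2.inRange(hsv,(105,130,40),(125,255,255));m[:,:290]=0;m[:,415:]=0;m[:140]=0
    cs,_=cv2.findContours(m,0,1);k=max(cs,key=cv2.contourArea);r=cv2.minAreaRect(k);b=cv2.boxPoints(r)
    print(n,cv2.contourArea(k),b.round(1).tolist(),cv2.approxPolyDP(k,3,True)[:,0].tolist())
E
```

```text
top 337.5 [[321.79998779296875, 251.89999389648438], [406.79998779296875, 226.0], [408.5, 231.60000610351562], [323.3999938964844, 257.3999938964844]] [[408, 230], [397, 229], [335, 252], [328, 250], [323, 256]]
side 207.0 [[326.8999938964844, 245.8000030517578], [327.20001220703125, 240.5], [400.1000061035156, 244.10000610351562], [399.8999938964844, 249.39999389648438]] [[327, 244], [400, 247], [334, 241]]
```

View pics/top1.png

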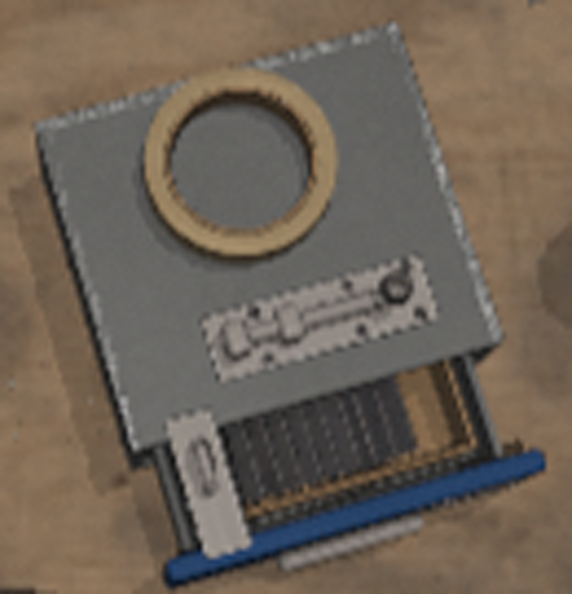

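View pics/side1.png

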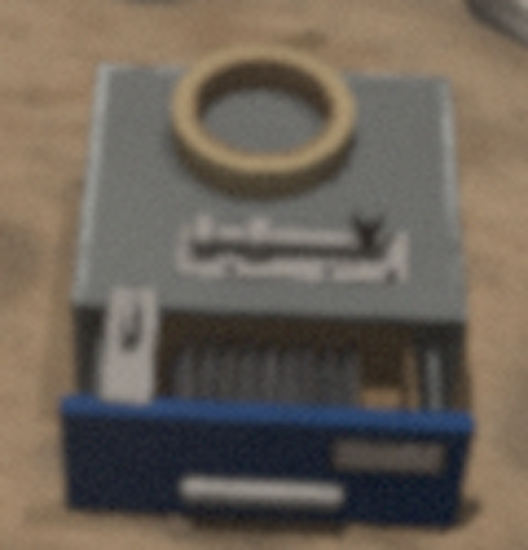

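The crop shows the cabinet-top corners at about (38,130), (395,27), (500,340) and (133,462). The drawer front's outer top edge runs from (172,583) to (545,468), the knob is at (397,285) and the staple at (203,465). The side crop puts the knob at (368,232) and the front's top edge from (63,400) to (473,420).

```bash
python3 - <<'E'
from h import *
t=lambda u,v:(285+(u+.5)/4.4-.5,125+(v+.5)/4.4-.5)
s=lambda u,v:(295+(u+.5)/4.4-.5,150+(v+.5)/4.4-.5)
P=lambda a,z:on("top",t(*a),z)
bl,br,fr,fl=[P(a,90)[:2] for a in((38,130),(395,27),(500,340),(133,462))]
print("corners",bl,br,fr,fl,"w",np.linalg.norm(bl-br),np.linalg.norm(fl-fr),"d",np.linalg.norm(bl-fl),np.linalg.norm(br-fr))
sc=[on("side",s(*a),90)[:2] for a in((100,65),(452,80),(467,318),(75,303))]
print("side corners",np.round(sc,0).tolist())
L,R=P((172,578),90)[:2],P((545,463),90)[:2];print("front",L,R,np.linalg.norm(L-R))
print("front side",on("side",s(63,398),90)[:2],on("side",s(473,418),90)[:2])
c=(bl+br+fr+fl)/4
y=(bl-br)/np.linalg.norm(bl-br)+(fl-fr)/np.linalg.norm(fl-fr)+(L-R)/np.linalg.norm(L-R);y/=np.linalg.norm(y);x=np.array([y[1],-y[0]])
print("c",c,"x",x,"y",y,"yaw",np.degrees(np.arctan2(x[1],x[0])))
f=(L+R)/2-c;print("front rel",f@x,f@y,"drawer open",-f@x-102)
for n,p in(("knob top",P((397,285),123)),("knob side",on("side",s(368,225),121)),("staple",P((203,465),112)),("tape",P((241,163),115))):print(n,p,(p[:2]-c)@x,(p[:2]-c)@y)
for n,uv,z in(("stump",(443,164),120),("cup",(263,222),84),("blk",(274,270),34)):
  p=on("top",uv,z);print(n,p,(p[:2]-c)@x,(p[:2]-c)@y)
E
```

```text
corners [732.62082895 113.253653  ] [789.3429015 -74.6798784] [ 620.95875533 -123.45475552] [558.9512812   64.69310413] w 196.30691719077385 198.1023572223524 d 180.33091449385202 175.30604472291066
side corners [[733.0, 112.0], [786.0, -79.0], [619.0, -127.0], [563.0, 61.0]]
front [500.84089222  45.55971925] [ 557.55160382 -143.72145167] 197.59419646042664
front side [504.77282584  44.89261793] [ 559.24356686 -143.59363167]
c [675.46844175  -5.0469692 ] x [0.95508174 0.29634247] y [-0.29634247  0.95508174] yaw 17.238055399992273
front rel -152.75101589291586 1.2906924477277741 drawer open 50.75101589291586
knob top [642.52913218 -66.15289173 123.        ] -49.56801344732115 -48.59983463732625
knob side [635.0986525  -69.03948618 121.        ] -57.520149473718064 -49.15480157647185
staple [554.60910819  30.56067328 112.        ] -104.87848629953794 69.82396309118899
tape [707.53662562   9.72456866 115.        ] 35.00517105271114 4.604861228394955
stump [ 700.73149409 -220.53587363  120.        ] -39.73023474840562 -213.29603417690618
cup [577.23981675 180.01008538  84.        ] -38.97610131174482 205.85392816715535
blk [472.80415181 158.46685297  34.        ] -145.1048731426589 216.22710340672973
```

```bash
python3 - <<'E'
from h import *
p=manip.state()["position"]
for n in("top","side"):
  print(n,[ (q,pix(n,q).round()) for q in (tuple(p.round()),(237,578,400),(0,0,0),(0,0,400),(505,-45,90))])
def tri(a,b):
  o1,d1=ray("top",a);o2,d2=ray("side",b);A=np.c_[d1,-d2];k=np.linalg.lstsq(A,o2-o1,rcond=None)[0]
  q1,q2=o1+k[0]*d1,o2+k[1]*d2;return (q1+q2)/2,np.linalg.norm(q1-q2)
print("shade R",tri((265,165),(250,43)))
cv2.imwrite("pics/w0.png",manip.camera("wrist")[:,:,::-1])
E
```

```text
top [((np.float64(237.0), np.float64(578.0), np.float64(222.0)), array([ 19., 407.])), ((237, 578, 400), array([-75., 447.])), ((0, 0, 0), array([345., 489.])), ((0, 0, 400), array([372., 647.])), ((505, -45, 90), array([365., 254.]))]
side [((np.float64(237.0), np.float64(578.0), np.float64(222.0)), array([-21., 228.])), ((237, 578, 400), array([-93., 154.])), ((0, 0, 0), array([216., 538.])), ((0, 0, 400), array([118., 491.])), ((505, -45, 90), array([349., 252.]))]
shade R (array([587.24687466, 147.55688105, 478.29943635]), np.float64(32.96754837733607))
```

View pics/w0.png

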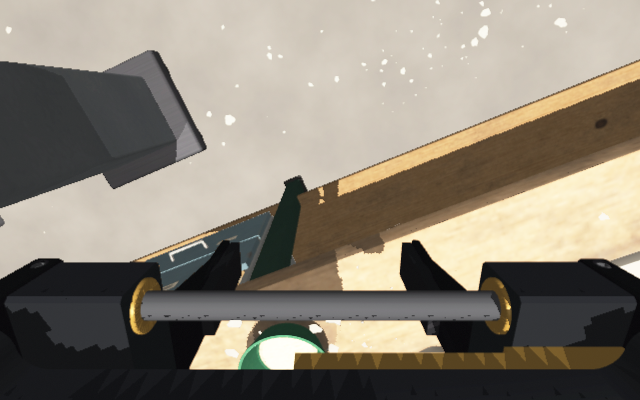

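The wrist view shows only the shut-out bench edge and the green bowl, nothing close to the fingers. The beige shape in the other views is a lamp at about z 480 and x > 465, so I'll go round in front of it. I'll work out the rows next.

```bash
cat > go.py <<'E'
import sys
from h import *
from scipy.spatial.transform import Rotation as Ro
C=np.array([675.5,-5.]);X=np.array([.9551,.2963]);Y=np.array([-.2963,.9551])
def cab(p):d=np.array(p)[:2]-C;return d@X,d@Y
def pose():
    s=manip.state();q=s["ee_rot"];return s,Ro.from_quat([q[1],q[2],q[3],q[0]])
def rows(tgt,n,dyaw=0):
    "n equal rows to world tgt, turning dyaw deg (about tool z) per row"
    s,R=pose();d=(np.array(tgt)-s["position"])/n/30
    for i in range(n):
        print(R.inv().apply(d).round(2),dyaw/5);R=R*Ro.from_rotvec([0,0,np.radians(dyaw)])
def show():
    s,R=pose();y=R.apply([0,1,0]);z=R.apply([0,0,1])
    print("t",round(s["t"],2),"pos",s["position"].round(1),"cab",np.round(cab(s["position"]),1),"yaw_y",np.degrees(np.arctan2(y[1],y[0])).round(1),"z",z.round(3),"F",s["force"].round(1),"Fcab",np.round([s["force"][:2]@X,s["force"][:2]@Y],1))
if __name__=="__main__":
    show();rows([float(v) for v in sys.argv[1:4]],int(sys.argv[4]),float(sys.argv[5]))
E
python3 go.py 350 330 170 7 4
```

```text
t 0.15 pos [237.4 577.9 221.9] cab [-245.7  686.5] yaw_y 67.7 z [-0.    -0.001 -1.   ] F [-0.3 -0.  -0.4] Fcab [-0.3  0.1]
[-0.94 -0.89  0.25] 0.8
[-1.   -0.82  0.25] 0.8
[-1.06 -0.75  0.25] 0.8
[-1.11 -0.67  0.25] 0.8
[-1.15 -0.59  0.25] 0.8
[-1.19 -0.51  0.25] 0.8
[-1.22 -0.43  0.25] 0.8
```

```bash
python3 -m pendant '-0.85 -0.85 0.25 0 0 0.8 0; -0.9 -0.8 0.25 0 0 0.8 0; -0.95 -0.7 0.25 0 0 0.8 0; -1 -0.6 0.25 0 0 0.8 0; -1 -0.5 0.25 0 0 0.8 0' 10; python3 go.py 350 330 170 3 4;python3 go.py 415 100 170 8 3.5
```

```text
t: 0.65
position: [308.2, 415.1, 184.6]
ee_rot: [-0.0, 0.363, 0.932, -0.0]
force: [0.3, 0.7, 1.0]
finger_gap: 0.631
gripper_force: 0.0
t 0.65 pos [308.2 415.1 184.6] cab [-226.4  510. ] yaw_y 47.5 z [-0. -0. -1.] F [0.3 0.7 1. ] Fcab [0.5 0.6]
[-0.98 -0.38  0.16] 0.8
[-1.01 -0.31  0.16] 0.8
[-1.02 -0.24  0.16] 0.8
t 0.65 pos [308.2 415.1 184.6] cab [-226.4  510. ] yaw_y 47.5 z [-0. -0. -1.] F [0.3 0.7 1. ] Fcab [0.5 0.6]
[-1.22 -0.67  0.06] 0.7
[-1.25 -0.59  0.06] 0.7
[-1.29 -0.51  0.06] 0.7
[-1.32 -0.43  0.06] 0.7
[-1.34 -0.35  0.06] 0.7
[-1.36 -0.27  0.06] 0.7
[-1.37 -0.19  0.06] 0.7
[-1.38 -0.1   0.06] 0.7
```

```bash
python3 -m pendant '-1 -0.45 0.1 0 0 0.6 0; -1 -0.4 0.1 0 0 0.6 0; -1 -0.4 0.1 0 0 0.6 0; -1 -0.35 0.1 0 0 0.6 0; -1 -0.3 0.1 0 0 0.6 0'; python3 go.py 415 80 170 5 3
```

```text
t: 1.15
position: [365.3, 265.3, 169.8]
ee_rot: [-0.0, 0.481, 0.877, 0.0]
force: [0.6, -0.2, 0.2]
finger_gap: 0.171
gripper_force: 0.0
t 1.15 pos [365.3 265.3 169.8] cab [-216.1  350.1] yaw_y 32.5 z [-0.  0. -1.] F [ 0.6 -0.2  0.2] Fcab [ 0.5 -0.4]
[-1.22 -0.39 -0.  ] 0.6
[-1.24 -0.32 -0.  ] 0.6
[-1.25 -0.26 -0.  ] 0.6
[-1.27 -0.19 -0.  ] 0.6
[-1.27 -0.12 -0.  ] 0.6
```

```bash
python3 -m pendant '-1 -0.25 0 0 0 0.6 0; -1 -0.2 0 0 0 0.6 0; -1 -0.15 0 0 0 0.6 0; -1 -0.1 0 0 0 0.6 0; -1 -0.05 0 0 0 0.6 0'; python3 go.py 477 -66 150 6 0.1
```

```text
t: 1.65
position: [412.7, 121.0, 170.0]
ee_rot: [-0.0, 0.591, 0.807, 0.0]
force: [0.7, 1.3, 0.3]
finger_gap: 0.003
gripper_force: 0.0
t 1.65 pos [412.7 121.  170. ] cab [-213.7  198.3] yaw_y 17.5 z [-0.  0. -1.] F [0.7 1.3 0.3] Fcab [1. 1.]
[-1.1   0.03  0.11] 0.02
[-1.1   0.03  0.11] 0.02
[-1.1   0.03  0.11] 0.02
[-1.1   0.03  0.11] 0.02
[-1.1   0.04  0.11] 0.02
[-1.1   0.04  0.11] 0.02
```

```bash
python3 -m pendant '-1 0 0.1 0 0 0 0; -1 0 0.1 0 0 0 0; -1 0 0.1 0 0 0 0; -1 0 0.1 0 0 0 0; -1 0 0.1 0 0 0 0'; python3 -m pendant '-0.8 0 0.6 0 0 0 0; -0.7 0 0.7 0 0 0 0; 0 0 0.8 0 0 0 0; 0 0 0.5 0 0 0 0; 0 0 0 0 0 0 0';python3 go.py 481.6 -65 72 1 0
python3 - <<'E'
from h import *
c=manip.camera("top")[90:330,200:480,::-1];cv2.imwrite("pics/t2.png",cv2.resize(c,None,fx=2.5,fy=2.5))
E
```

```text
t: 2.15
position: [458.2, -21.8, 154.9]
ee_rot: [-0.0, 0.59, 0.807, 0.0]
force: [0.1, -0.2, -0.9]
finger_gap: 0.004
gripper_force: 0.0
t: 2.65
position: [470.1, -63.7, 75.2]
ee_rot: [-0.001, 0.59, 0.807, -0.001]
force: [-0.4, 0.1, 0.4]
finger_gap: 0.002
gripper_force: 0.0
t 2.65 pos [470.1 -63.7  75.2] cab [-213.5    4.8] yaw_y 17.6 z [-0.004 -0.001 -1.   ] F [-0.4  0.1  0.4] Fcab [-0.3  0.2]
[-0.16  0.35  0.1 ] 0.0
```

View pics/t2.png

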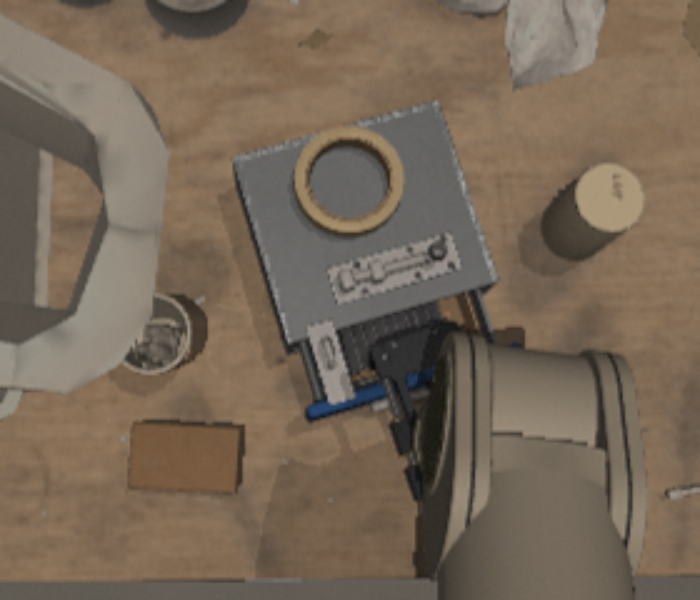

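The crop shows the fingers standing clear in front of the blue drawer front, with the tape, bolt, cup and block undisturbed. I'll push along tool +y.

```bash
python3 -m pendant '-0.05 0.8 0.1 0 0 0 0; 0 0.3 0 0 0 0 0; 0 0.25 0 0 0 0 0; 0 0.25 0 0 0 0 0; 0 0.25 0 0 0 0 0'; python3 go.py 481.6 -65 72 1 0; python3 -m pendant '0 0.25 0 0 0 0 0; 0 0.25 0 0 0 0 0; 0 0.25 0 0 0 0 0;0 0.25 0 0 0 0 0'; python3 go.py 481.6 -65 72 1 0
```

```text
t: 3.2
position: [525.0, -48.2, 74.3]
ee_rot: [-0.0, 0.59, 0.807, -0.0]
force: [-1.6, -0.7, 1.5]
finger_gap: 0.007
gripper_force: 1.1
t 3.2 pos [525.  -48.2  74.3] cab [-156.5    3.3] yaw_y 17.6 z [-0.001  0.    -1.   ] F [-1.6 -0.7  1.5] Fcab [-1.7 -0.2]
[-0.09 -1.55  0.08] 0.0
t: 3.6
position: [554.1, -39.1, 73.9]
ee_rot: [-0.0, 0.59, 0.807, -0.0]
force: [-2.9, -2.5, -0.2]
finger_gap: 0.007
gripper_force: 1.1
t 3.6 pos [554.1 -39.1  73.9] cab [-126.     3.4] yaw_y 17.7 z [-0. -0. -1.] F [-2.9 -2.5 -0.2] Fcab [-3.5 -1.5]
[-0.09 -2.57  0.06] 0.0
```

Contact is steady at about 3 N and the drawer is moving. About 9 mm should be left, so I'll take small steps and watch the force.

```bash
for i in 1; do python3 -m pendant '0 0.15 0 0 0 0 0; 0 0.1 0 0 0 0 0; 0 0 0 0 0 0 0'; python3 go.py 481.6 -65 72 1 0; done; python3 -m pendant '0 0.05 0 0 0 0 0;0 0 0 0 0 0 0'; python3 go.py 481.6 -65 72 1 0
```

```text
t: 3.9
position: [561.3, -36.3, 74.0]
ee_rot: [0.0, 0.59, 0.807, 0.0]
force: [-0.1, 0.3, -0.3]
finger_gap: 0.002
gripper_force: 0.0
t 3.9 pos [561.3 -36.3  74. ] cab [-118.3    4. ] yaw_y 17.7 z [ 0.  0. -1.] F [-0.1  0.3 -0.3] Fcab [-0.   0.3]
[-0.11 -2.82  0.07] 0.0
t: 4.1
position: [562.2, -36.0, 74.0]
ee_rot: [-0.0, 0.59, 0.807, 0.0]
force: [-0.3, -0.7, -0.8]
finger_gap: 0.006
gripper_force: 0.2
t 4.1 pos [562.2 -36.   74. ] cab [-117.4    3.9] yaw_y 17.7 z [ 0.  0. -1.] F [-0.3 -0.7 -0.8] Fcab [-0.5 -0.6]
[-0.1  -2.85  0.07] 0.0
```

```bash
for i in 1 ; do python3 -m pendant '0 0.07 0 0 0 0 0;0 0 0 0 0 0 0'; python3 go.py 481.6 -65 72 1 0|head -1; python3 -m pendant '0 0.07 0 0 0 0 0;0 0 0 0 0 0 0'; python3 go.py 481.6 -65 72 1 0|head -1;  done
```

```text
t: 4.3
position: [564.3, -35.4, 74.0]
ee_rot: [-0.0, 0.59, 0.807, 0.0]
force: [-0.8, 1.3, -0.4]
finger_gap: 0.002
gripper_force: 0.3
t 4.3 pos [564.3 -35.4  74. ] cab [-115.2    3.9] yaw_y 17.7 z [ 0.  0. -1.] F [-0.8  1.3 -0.4] Fcab [-0.4  1.4]
t: 4.5
position: [566.5, -34.8, 74.0]
ee_rot: [0.0, 0.59, 0.807, 0.0]
force: [0.2, 0.3, 0.1]
finger_gap: 0.005
gripper_force: 0.2
t 4.5 pos [566.5 -34.8  74. ] cab [-112.9    3.8] yaw_y 17.7 z [ 0.  0. -1.] F [0.2 0.3 0.1] Fcab [0.3 0.2]
```

```bash
python3 -m pendant '0 0.1 0 0 0 0 0;0 0 0 0 0 0 0'; python3 go.py 481.6 -65 72 1 0|head -1; 
python3 - <<'E'
from h import *
a=manip.camera("top")[120:265,285:415,::-1];b=manip.camera("side")[140:275,295:415,::-1]
b=cv2.resize(b,(390,435));a=cv2.resize(a,(390,435));cv2.imwrite("pics/t3.png",np.hstack([a,b]))
E
```

```text
t: 4.7
position: [569.5, -33.9, 74.1]
ee_rot: [0.0, 0.59, 0.807, 0.0]
force: [-0.4, -0.0, -0.1]
finger_gap: 0.01
gripper_force: 0.1
t 4.7 pos [569.5 -33.9  74.1] cab [-109.8    3.8] yaw_y 17.7 z [ 0.  0. -1.] F [-0.4 -0.  -0.1] Fcab [-0.4  0.1]
```

View pics/t3.png

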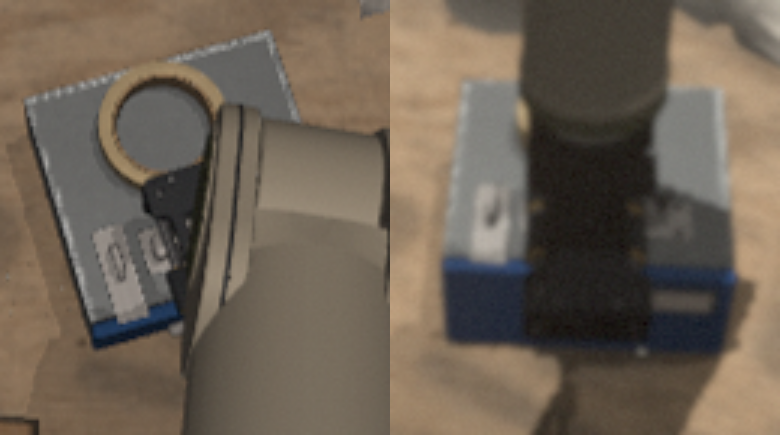

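The drawer looks shut or nearly so. I'll probe with single rows and read the force during motion.

```bash
python3 -m pendant '0 0.07 0 0 0 0 0'; python3 go.py 481.6 -65 72 1 0|head -1;python3 -m pendant '0 0.07 0 0 0 0 0'; python3 go.py 481.6 -65 72 1 0|head -1
```

```text
t: 4.9
position: [571.0, -33.5, 74.1]
ee_rot: [-0.0, 0.59, 0.807, -0.0]
force: [-2.5, -0.8, 1.1]
finger_gap: 0.006
gripper_force: 2.0
t 4.9 pos [571.  -33.5  74.1] cab [-108.3    3.7] yaw_y 17.7 z [-0.  0. -1.] F [-2.5 -0.8  1.1] Fcab [-2.6 -0. ]
t: 5.0
position: [571.1, -33.5, 73.8]
ee_rot: [-0.002, 0.59, 0.807, -0.001]
force: [-18.0, -2.8, 13.3]
finger_gap: 0.005
gripper_force: 9.1
t 5.0 pos [571.1 -33.5  73.8] cab [-108.2    3.7] yaw_y 17.6 z [-0.005 -0.    -1.   ] F [-18.   -2.8  13.3] Fcab [-18.    2.6]
```

End stop reached at 18 N, so the drawer is shut. I'll back off, rise and check.

```bash
python3 -m pendant '0 -0.2 0 0 0 0 0; 0 -1 0 0 0 0 0; 0 -0.6 -1 0 0 0 0; 0 0 -1 0 0 0 0; -1 0 -1 0 0 0 0';python3 -m pendant '-1 0 -0.5 0 0 0 0;-1 0 0 0 0 0 0;-1 0 0 0 0 0 0;-1 0 0 0 0 0 0'; python3 go.py 600 -140 170 1 0
python3 - <<'E'
from h import *
a=manip.camera("top")[120:265,265:445,::-1];b=manip.camera("side")[140:275,295:415,::-1]
b=cv2.resize(b,(320,360));a=cv2.resize(a,(450,362))[:360];cv2.imwrite("pics/t4.png",np.hstack([a,b]))
E
```

```text
t: 5.5
position: [530.4, -74.5, 165.2]
ee_rot: [-0.001, 0.588, 0.809, 0.001]
force: [1.8, 0.5, -0.3]
finger_gap: 0.008
gripper_force: 0.0
t: 5.9
position: [567.9, -193.1, 179.4]
ee_rot: [0.001, 0.59, 0.807, 0.001]
force: [-0.5, 0.2, 0.5]
finger_gap: 0.006
gripper_force: 0.0
t 5.9 pos [ 567.9 -193.1  179.4] cab [-158.5 -147.8] yaw_y 17.7 z [ 0.002  0.    -1.   ] F [-0.5  0.2  0.5] Fcab [-0.4  0.3]
[1.36 1.56 0.31] 0.0
```

View pics/t4.png

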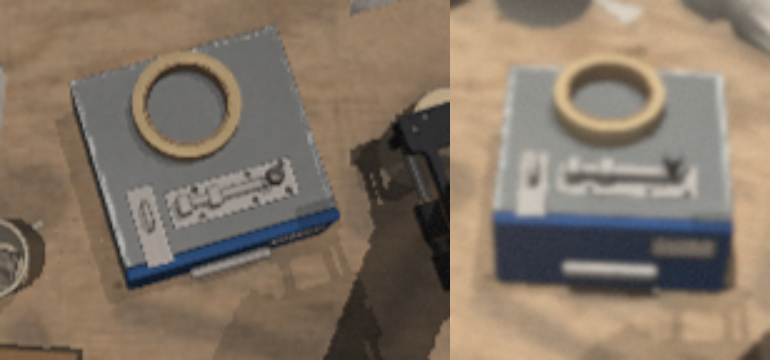

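The drawer is flush, the staple is in line with the bolt, and the cabinet, tape and knob are where they were. The knob is at crop (276,172), which is pixel (375,189), as before. Next I'll go behind the knob at cabinet (-50,-88).

```bash
python3 -m pendant '0.5 0.9 0 0 0 0 0; 0.5 0.9 0 0 0 0 0; 0.5 0.9 0 0 0 0 0; 0.5 0.9 0 0 0 0 0;0 0 0 0 0 0 0'; python3 go.py 653.8 -103.9 112 3 0
```

```text
t: 6.5
position: [654.3, -96.2, 178.2]
ee_rot: [-0.0, 0.587, 0.809, 0.001]
force: [0.1, 0.7, -1.1]
finger_gap: 0.004
gripper_force: 0.0
t 6.5 pos [654.3 -96.2 178.2] cab [-47.3 -80.8] yaw_y 18.1 z [ 0.001  0.002 -1.   ] F [ 0.1  0.7 -1.1] Fcab [0.3 0.6]
[-0.08 -0.03  0.74] 0.0
[-0.08 -0.03  0.74] 0.0
[-0.08 -0.03  0.74] 0.0
```

```bash
python3 -m pendant '-0.2 -0.1 0.5 0 0 0.1 0; -0.05 0 0.7 0 0 0 0; 0 0 0.7 0 0 0 0; 0 0 0.3 0 0 0 0;0 0 0 0 0 0 0'; python3 go.py 653.8 -103.9 112 1 0
python3 - <<'E'
from h import *
a=manip.camera("side")[150:240,300:420,::-1];cv2.imwrite("pics/s5.png",cv2.resize(a,None,fx=5,fy=5))
E
```

```text
t: 7.0
position: [649.8, -111.0, 111.4]
ee_rot: [-0.001, 0.594, 0.804, -0.001]
force: [-0.7, -0.2, -0.1]
finger_gap: 0.006
gripper_force: 0.0
t 7.0 pos [ 649.8 -111.   111.4] cab [-56.  -93.7] yaw_y 17.1 z [-0.003  0.    -1.   ] F [-0.7 -0.2 -0.1] Fcab [-0.7 -0. ]
[ 0.19  0.2  -0.02] 0.0
```

View pics/s5.png

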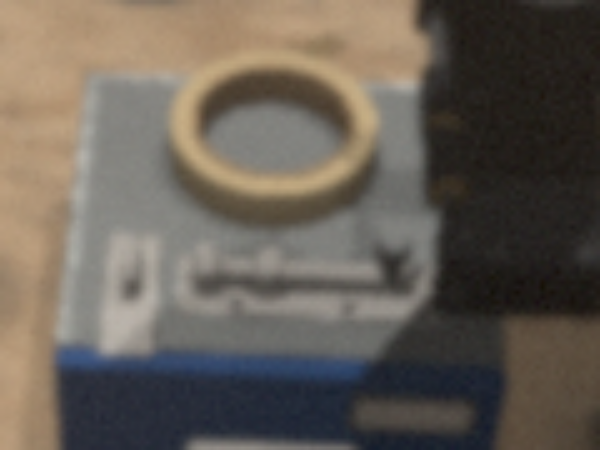

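The fingers are just to the right of the knob at crop (395,265) with a clear gap. I'll shift 5 mm back to the bolt axis and push.

```bash
python3 -m pendant '0.2 0.15 0 0 0 0 0; 0.3 0 0 0 0 0 0; 0.2 0 0 0 0 0 0;0.2 0 0 0 0 0 0;0.2 0 0 0 0 0 0'; python3 go.py 653.8 -103.9 112 1 0|head -1;  python3 -m pendant '0.2 0 0 0 0 0 0;0.2 0 0 0 0 0 0;0.2 0 0 0 0 0 0';python3 go.py 653.8 -103.9 112 1 0|head -1
```

```text
t: 7.55
position: [646.1, -77.0, 113.5]
ee_rot: [0.001, 0.594, 0.805, 0.0]
force: [2.2, -2.0, 0.3]
finger_gap: 0.002
gripper_force: 0.9
t 7.55 pos [646.1 -77.  113.5] cab [-49.5 -60. ] yaw_y 17.2 z [ 0.001 -0.    -1.   ] F [ 2.2 -2.   0.3] Fcab [ 1.5 -2.5]
t: 7.85
position: [640.5, -59.8, 113.2]
ee_rot: [0.0, 0.594, 0.805, 0.0]
force: [1.5, -2.1, 0.8]
finger_gap: 0.006
gripper_force: 0.9
t 7.85 pos [640.5 -59.8 113.2] cab [-49.7 -42. ] yaw_y 17.2 z [ 0. -0. -1.] F [ 1.5 -2.1  0.8] Fcab [ 0.8 -2.4]
```

The bolt is moving at about 2.5 N. The end stop should be near cabinet y = -26.

```bash
python3 -m pendant '0.2 0 0 0 0 0 0;0.15 0 0 0 0 0 0';python3 go.py 653.8 -103.9 112 1 0|head -1; python3 -m pendant '0.08 0 0 0 0 0 0';python3 go.py 653.8 -103.9 112 1 0|head -1; python3 -m pendant '0.06 0 0 0 0 0 0';python3 go.py 653.8 -103.9 112 1 0|head -1
```

```text
t: 8.05
position: [637.3, -49.5, 113.1]
ee_rot: [-0.0, 0.594, 0.805, 0.0]
force: [1.7, -1.0, -0.2]
finger_gap: 0.004
gripper_force: 0.9
t 8.05 pos [637.3 -49.5 113.1] cab [-49.6 -31.2] yaw_y 17.2 z [ 0.  0. -1.] F [ 1.7 -1.  -0.2] Fcab [ 1.3 -1.4]
t: 8.15
position: [636.6, -47.3, 113.0]
ee_rot: [-0.0, 0.593, 0.805, 0.0]
force: [2.9, -3.7, 0.9]
finger_gap: 0.003
gripper_force: 3.1
t 8.15 pos [636.6 -47.3 113. ] cab [-49.7 -28.9] yaw_y 17.2 z [ 0.  0. -1.] F [ 2.9 -3.7  0.9] Fcab [ 1.6 -4.4]
t: 8.25
position: [636.5, -47.2, 113.2]
ee_rot: [0.001, 0.594, 0.805, -0.0]
force: [5.4, -6.9, -2.3]
finger_gap: 0.006
gripper_force: 4.3
t 8.25 pos [636.5 -47.2 113.2] cab [-49.7 -28.7] yaw_y 17.1 z [ 0.001 -0.002 -1.   ] F [ 5.4 -6.9 -2.3] Fcab [ 3.1 -8.2]
```

```bash
python3 -m pendant '0.04 0 0 0 0 0 0;0 0 0 0 0 0 0;0 0 0 0 0 0 0';python3 go.py 653.8 -103.9 112 1 0|head -1; python3 -m pendant '-0.3 0 0 0 0 0 0;-0.7 0 0 0 0 0 0;-0.5 0 -1 0 0 0 0;0 0 -1 0 0 0 0;-1 0 -1 0 0 0 0';python3 -m pendant '-1 -0.5 -0.5 0 0 0 0;-1 -0.5 0 0 0 0 0;-1 -0.5 0 0 0 0 0;0 0 0 0 0 0 0'; python3 go.py 600 -140 170 1 0|head -1
python3 - <<'E'
from h import *
a=manip.camera("top")[120:265,265:445,::-1];b=manip.camera("side")[140:275,295:415,::-1]
b=cv2.resize(b,(320,360));a=cv2.resize(a,(450,362))[:360];cv2.imwrite("pics/t6.png",np.hstack([a,b]))
E
```

```text
t: 8.55
position: [636.5, -47.3, 113.2]
ee_rot: [0.002, 0.594, 0.804, -0.0]
force: [6.1, -6.7, -2.0]
finger_gap: 0.007
gripper_force: 3.9
t 8.55 pos [636.5 -47.3 113.2] cab [-49.8 -28.8] yaw_y 17.1 z [ 0.002 -0.003 -1.   ] F [ 6.1 -6.7 -2. ] Fcab [ 3.9 -8.2]
t: 9.05
position: [657.9, -112.9, 203.5]
ee_rot: [-0.002, 0.592, 0.806, 0.001]
force: [1.2, 0.4, -0.1]
finger_gap: 0.006
gripper_force: 0.0
t: 9.45
position: [638.9, -222.3, 218.0]
ee_rot: [-0.0, 0.597, 0.802, -0.001]
force: [0.2, -0.4, 0.6]
finger_gap: 0.007
gripper_force: 0.0
t 9.45 pos [ 638.9 -222.3  218. ] cab [ -99.3 -196.7] yaw_y 16.7 z [-0.002 -0.002 -1.   ] F [ 0.2 -0.4  0.6] Fcab [ 0.1 -0.5]
```

View pics/t6.png

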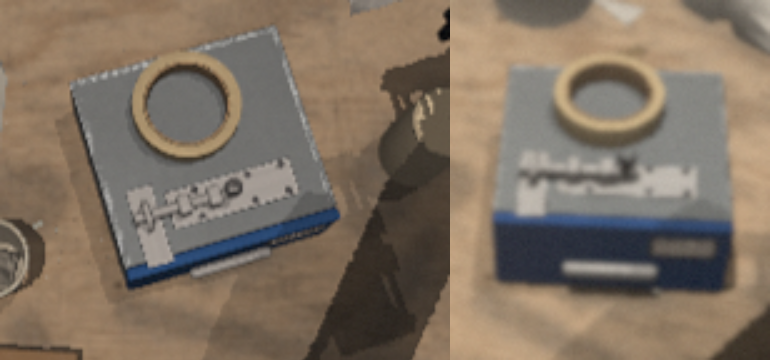

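The bolt now passes through the staple. The knob moved from crop (276,172) to (233,186), about 39 mm, and the drawer, cabinet and tape are unmoved. The arm is clear, so I'll hand in.

```bash
python3 -c "
from station import manip;print(manip.hand_in())"
```

```text
the job is handed in; nothing more can be done
None
```

The drawer is shut and the bolt is home through the staple: both were pushed to a firm stop, and the last images show the cabinet and tape unmoved. The arm was backed clear and the job handed in at about 9.6 s; no verdict came back.

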